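# Press a doming block home against the spring plunger of a stop jig

## Task

Set the small steel doming block upright on the bed of the stop jig, ahead of the brass spring plunger, then slide it along between the guide rails, pushing the plunger in until the block stands square against both hard steel stops. Press it there firmly but without excessive force, and finish while still holding it: the program ends with the hand on the block keeping it pressed home. Leave the flat bench block, the jar and the punch where they are.

Things in the scene. Friction and masses are not known exactly. Their poses are not given: they have to be found in the camera images.
- doming_block: Loose steel cube, 42 x 42 x 42 mm, about 0.5 kg (varies), round hollows in its top face (z up); any side may face the stops. Origin at the centre of its underside, axes along its edges.
- stop_jig: Stop jig screwed to the bench; place and yaw vary. Grey aluminium bed 8 mm thick, x = -57 to +117 mm, y = -45 to +45 mm in its own frame. Origin on the bench surface, on the centre line; +x = pushing direction, towards plunger and stops; z up. The bed is clear from x = -57 to -7 mm. Blue housing 30 x 50 mm behind the stops, x = 65 to 95 mm, top 52 mm over the bench.
- rail_mouth (a point): Point on the bed surface, centre line, x = +12 mm of the jig frame (axes as the jig), where the two dark guide rails begin; they run on to x = 48 mm. Inner faces at y = +-23 mm; they rise 6 mm over the bed (14 mm over the bench). In front of them flared lead-ins reach back to x = -7 mm, where the mouth is about 59 mm wide.
- stop_posts: The two bright steel hard stops of the jig, fixed to it, each 8 mm wide, centred at y = +-15.5 mm of the jig frame, from the bed up to 38 mm over the bench, their faces at x = +50 mm of the jig frame. Same origin and axes as the jig.
- home (a point): Point on the jig's bed surface, 8 mm over the bench, on the centre line at x = +29 mm of the jig frame: where the centre of the block's underside is when the block is home. Axes as the jig.
- plunger_tip (a point): Tip of the round-nosed brass plunger, 10 mm diameter, 31 mm over the bench (23 mm over the bed). With the plunger out it lies at x = +40 mm of the jig frame, 10 mm ahead of the stop faces.
- plunger (a joint): How far the plunger is pushed in, m: 0 = fully out, 0.010 = its tip level with the stop faces (block home); 0.016 is its end. Spring: 5 N at 0, rising 600 N/m, so 11 N with the block home; it pushes the block back off the stops if let go.
- steel_block: Bystander: flat polished steel bench block 64 x 64 x 20 mm, loose. Origin at the centre of its underside. It may be in either one's place: the two steel blocks can swap places.
- flux_jar: Bystander: small round glass jar with a red lid, 53 mm diameter, 64 mm high, loose. Origin at the centre of its underside.
- dapping_punch: Bystander: grey steel punch 68 mm long, 12 mm thick, lying flat, loose. Origin at the middle of its underside, length along its y.
Things that resemble listed ones, but are neither listed nor needed, are in the scene too. What is shaped like the doming_block but black, orange or turquoise is not meant.

How it is judged:
By the outcome, as a careful person would: the job done as asked, in the order asked, and still so for the second after the job is handed in, while the arm keeps its last pose, push and grip.
It also fails if it takes over 58 s, if anything falls off the work surface, if the arm or the gripper's body presses on something with over 40 N, if the wrist force passes 120 N, or if a joint passes its speed limit or range.

## Robot

A 7-joint arm with a two-finger parallel gripper is mounted at the origin on a cart in front of the work surface, level with it; the furniture and walls round the work are solid. World frame = base frame: x ahead of the robot, y to its left, z up, the work surface at z = 0. Lengths are in mm, angles in rad, forces in N, time in s.
With the tool pointing down it reaches from about 350 to 775 mm from the base axis. Payload 3.1 kg.
Tool frame: the origin (TCP) lies at the very end of the fingers, on their centre line; the grasp point (between the pads) lies 19 mm behind it; z points along the fingers, y is the line along which they close (so a half turn about z gives the same grasp; the last joint's range is limited). The gripper opens to 85 mm and grips with 20 to 120 N. Pads are 22 mm wide; open, the fingers measure 114 mm over their backs; the gripper's body (76 mm by 85 mm) begins 54 mm behind the grasp point. The pads swing forward as they close: fully open they stand 13 mm farther back than shut.
Start: joints at [-1.352, 0.311, 0.014, 1.512, -0.004, 1.319, -0.027], TCP at [141.792, 531.426, 199.104] pointing down, gripper open.
Joint ranges: [-2.7, 2.7], [-0.3, 1.91], [-1.27, 1.3], [0.12, 2.57], [-1.44, 4.58], [0.2, 2.03], [-3.05, 3.05]. Speed limits (rad/s): [2.79, 2.79, 3.14, 3.14, 3.14, 3.14, 3.14].

## Interface

Orientations are given as a rotation vector (axis times angle).
In Python, from plant import robot gives the robot as it stands.
- The arm moves only by the tool servo_tool, never from a script. Its argument "series" is a list of rows, each a list of 5 numbers: the shift along the world's x, y, z in units of 40 mm (1.0 is 40 mm), then the turn about the world's z in units of 5 degrees (1.0 is 5 degrees), then the opening, from 0 (shut) to 1 (fully open). In form: [[dx, dy, dz, turn, fingers], ...]. A call has 1 to 12 rows; each row shifts and turns the commanded pose from where the row before left it; what a row does not reach is not made up. A row lasts 1/12 s, in which the tool goes at most 41.7 mm and 7.16 degrees, less where a joint would pass 70% of its speed; a pose out of reach is approached as far as the arm can. A call is refused whole if a number of a shift passes 1 or a number of a turn 1, either way. A call with a gripper value outside its range is refused whole. The fingers move at their own pace and stop on an object; "force" is the grip in N (left out, the last holds). Time passes only in rows, so rows that do not move let the fingers close. It gives the time, the measured TCP pose, the force, the opening and the grip force at its end, in the units of the state.
- robot.get_obs(): the state, without advancing time (a new reading comes with each control period).
- robot.camera(name): name is "scene" or "side" or "wrist"; returns a dict with "frame" (480x640x3 uint8, red, green, blue), "fx", "fy", "cx", "cy" (pixels), "dist" ([k1, k2, p1, p2, k3] as OpenCV has them; the pictures are not rectified), "R" (3x3) and "t" (3): a world point X has camera coordinates R X + t. Camera axes: x right, y down, z forward; pixel columns grow to the right and rows downward; lengths in mm; the calibration is good to about 2 mm. A picture is of the moment at which its call begins. There is no depth.
- robot.job_done(): hands the job in; it is judged then, once.
The state is a dict: "time_s": time; "qpos": joint angles; "qd": joint speeds; "joint_efforts": joint torques, N m; "ee_pos": TCP position; "orientation": TCP orientation; "force": force on the tool from outside, world axes, zero at the start; "wrist_torque": the same for the moment, N m; "finger_gap": finger opening in mm; "gripper_force": force on a finger pad.
Only numpy, scipy, OpenCV 4.12 (cv2) and the standard library are available. Lean on these libraries where they do the work, as an engineer would, in place of code of your own. Each camera call takes 0.05 s, during which the arm holds its last target. There are 200 camera calls.

## Working session

There is one attempt and no reset: what is moved stays moved. The work goes in short steps, Python scripts to look and compute and a tool call to move; the robot and the scene stay as the last step left them, time stands still between calls to the robot, and variables do not carry over. Pictures are saved under pics/ and viewed, at most 10 in all, crops included, and the job is handed in when it is done.

Besides the shell and the picture viewer there is one more tool, called in YAML: its name, and indented under it one key for each argument. servo_tool: Moves the arm, as the interface text tells. Its arguments: {"type":"object","properties":{"series":{"type":"array"},"force":{"type":"number"}},"required":["series"]}

```bash
mkdir -p pics
cat > h.py <<'E'
import numpy as np,cv2
from plant import robot
def cam(n):
    c=robot.camera(n); c['K']=np.array([[c['fx'],0,c['cx']],[0,c['fy'],c['cy']],[0,0,1.]]); c['R']=np.array(c['R']);c['t']=np.array(c['t']);c['dist']=np.array(c['dist'],float);return c
def save(c,f): cv2.imwrite('pics/'+f,c['frame'][:,:,::-1])
def ray(c,p):
    u=cv2.undistortPoints(np.array([[p]],float),c['K'],c['dist'])[0,0]
    return -c['R'].T@c['t'], c['R'].T@np.array([u[0],u[1],1])
def onz(c,p,z):
    o,d=ray(c,p); return (o+d*(z-o[2])/d[2]).round(1)
def tri(cs,ps):
    A=np.zeros((3,3));b=np.zeros(3);rs=[ray(c,p) for c,p in zip(cs,ps)]
    for o,d in rs:
        d=d/np.linalg.norm(d);P=np.eye(3)-np.outer(d,d);A+=P;b+=P@o
    X=np.linalg.solve(A,b); return X.round(1)
def proj(c,X):
    return cv2.projectPoints(np.array(X,float).reshape(-1,1,3),cv2.Rodrigues(c['R'])[0],c['t'],c['K'],c['dist'])[0][:,0].round(1)
E
python3 - <<'E'
from h import *
import pickle
for n in('scene','side','wrist'):
    c=cam(n);save(c,n+'0.png');pickle.dump(c,open(n+'0.pkl','wb'));print(n,(-c['R'].T@c['t']).round(0))
print(robot.get_obs())
E
```

```text
scene [ 190. -773.  646.]
side [159. 458. 622.]
wrist [ 61. 552. 373.]
{'time_s': 0.15, 'qpos': array([-1.35172571,  0.31156004,  0.01398055,  1.51267772, -0.00440877,
        1.31917597, -0.02718775]), 'qd': array([ 0.00235168, -0.00215654, -0.00146723, -0.00374673,  0.00079074,
       -0.00110765, -0.00082255]), 'joint_efforts': array([ 2.77172294e-04, -3.80272758e+01,  1.46235991e-01, -2.30847305e+01,
        1.23423385e-02,  9.68678476e-03, -1.63658910e-05]), 'ee_pos': array([141.62568464, 530.83402168, 198.26514446]), 'orientation': array([-4.08281316e-01, -3.11478002e+00,  2.79976074e-03]), 'force': array([-0.56930834,  0.86754556, -0.08898526]), 'wrist_torque': array([0.05620398, 0.0021009 , 0.03940636]), 'gripper_force': 0.0, 'finger_gap': 85.31623070667453}
```

View pics/scene0.png

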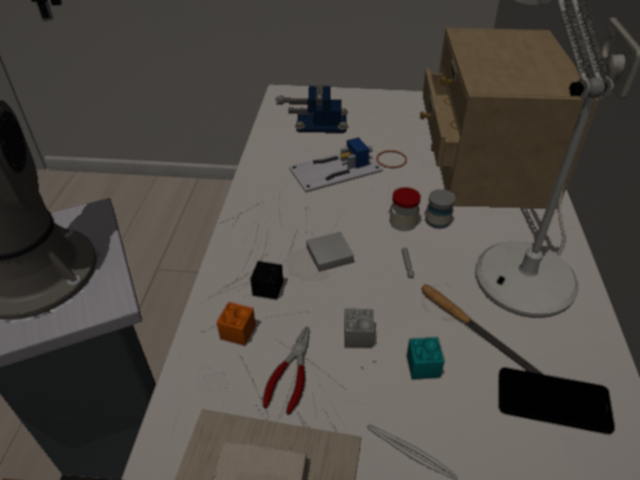

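View pics/side0.png

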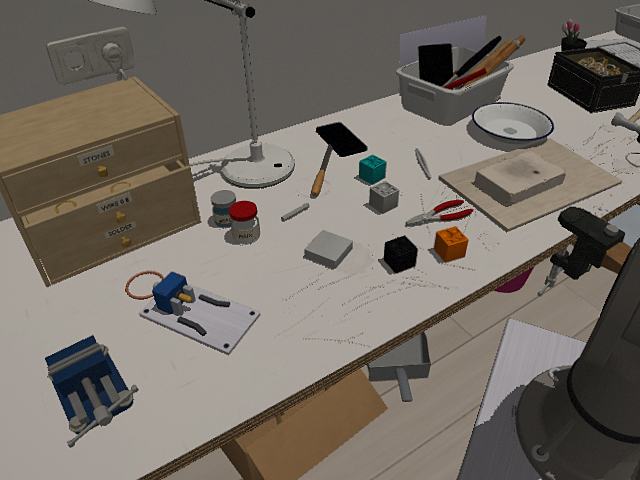

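The scene view shows cubes: grey (359,327), black (267,280), orange (237,322) and turquoise (425,357). The flat grey slab is at (330,250) and the jig at (337,168). In the side view the grey cube is at (383,197), black (400,253), orange (451,244), turquoise (372,168), the slab (328,249) and the jig (200,312).
Things it could be taken for: the slab (flat, no hollows) and the black, orange or turquoise cubes (excluded by colour). I choose the grey cube with hollows and check it in one close crop.

Run:
```python
import cv2,numpy as np
a=cv2.imread('pics/scene0.png');b=cv2.imread('pics/side0.png')
def cr(i,x,y,w,h,s): return cv2.resize(i[y:y+h,x:x+w],None,fx=s,fy=s,interpolation=cv2.INTER_CUBIC)
top=np.hstack([cr(a,330,295,66,50,6),cr(b,350,170,66,50,6)])
bot=np.hstack([cr(a,285,132,99,60,4),cr(b,133,262,132,99,3)[:240*1,:]]) if 0 else np.hstack([cr(a,285,132,99,70,4),cr(b,133,264,132,93,3)[:280][:, :396] if False else cv2.resize(b[264:357,133:265],(396,280),interpolation=cv2.INTER_CUBIC)])
m=np.vstack([top,bot]);print(m.shape);cv2.imwrite('pics/m1.png',m)
```

```text
(580, 792, 3)
```

View pics/m1.png

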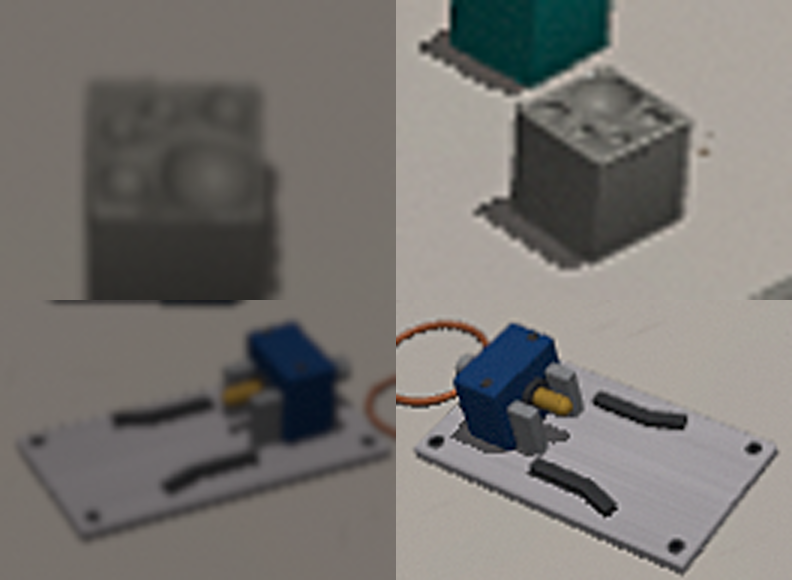

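The crop shows the grey cube with round hollows on top, so this is the doming block. The jig shows the brass tip at scene (341,156) and side (191,298).

```bash
cat > m.py <<'E'
from h import *
import pickle
s=pickle.load(open('scene0.pkl','rb'));d=pickle.load(open('side0.pkl','rb'))
if __name__=='__main__':
    P={'c-+':((344.7,308.7),(384.3,197.5)),'c++':((373.3,309.2),(370.3,187.5)),'c--':((345.3,331.7),(399,190)),'c+-':((374.7,331.7),(384,180.8)),
    'jclear+y':((289.5,167),(229.3,354.6)),'jclear-y':((306.2,192.5),(260,314.7)),'tip':((341.2,155.7),(191,297.5))}
    for k,(a,b) in P.items(): print(k,tri([s,d],[a,b]))
    print('stop-y',onz(s,(382.5,170.7),8),'stop+y',onz(d,(139.3,314),8))
E
python3 m.py
```

```text
c-+ [ 430.2 -321.5   40.9]
c++ [ 467.5 -340.4   41.7]
c-- [ 413.3 -358.9   39.9]
c+- [ 451.5 -376.1   40. ]
jclear+y [507.7  98.4   3.9]
jclear-y [5.088e+02 9.100e+00 1.000e-01]
tip [605.8  51.5  34.6]
stop-y [676.8   2.1   8. ] stop+y [679.3  99.5   8. ]
```

View pics/wrist0.png

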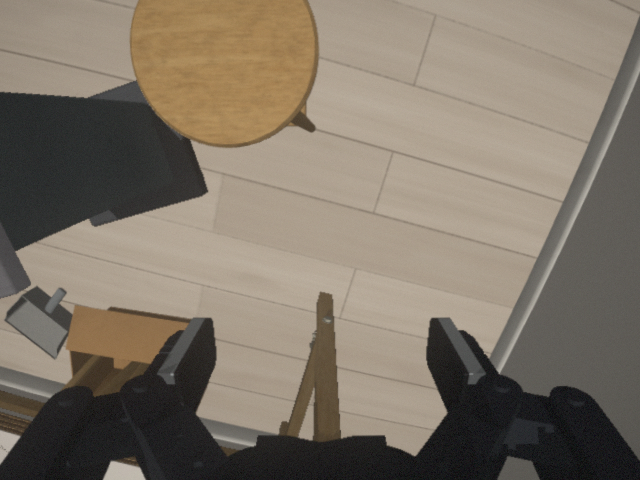

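Run:
```python
from m import *
w=pickle.load(open('wrist0.pkl','rb'))
for p in ((320,240),(320,0),(320,480),(0,240),(640,240)): print(p,onz(w,p,30)-[141.6,530.8,0])
print('lamp',tri([s,d],[(593,85),(248,12)]),tri([s,d],[(533,262),(256,150)]))
```

```text
(320, 240) [25.1 -8.5 30. ]
(320, 0) [-172.6   44.5   30. ]
(320, 480) [333.9 -91.3  30. ]
(0, 240) [ -59.4 -324.4   30. ]
(640, 240) [108.6 305.9  30. ]
lamp [ 735.3 -362.8  347. ] [ 747.  -362.6   44.8]
```

servo_tool:
  series:
    - [0.7,-0.5,0,0,1]
    - [0.7,-0.5,0,0,1]
    - [0.7,-0.5,0,0,1]
    - [0.7,-0.5,0,0,1]
    - [0.7,-0.5,0,0,1]
    - [0.7,-0.5,0,0,1]
    - [0.7,-0.5,0,0,1]
    - [0.7,-0.5,0,0,1]
    - [0.7,-0.5,0,0,1]
    - [0.7,-0.5,0,0,1]
    - [0,0,0,0,1]

```text
time_s: 1.07
ee_pos: [429.3, 323.3, 198.9]
orientation: [0.429, 3.106, -0.007]
force: [0.9, -0.6, -0.3]
finger_gap: 85.3
gripper_force: 0.0
```

servo_tool:
  series:
    - [0.2,-0.7,0,0,1]
    - [0.2,-0.7,0,0,1]
    - [0.2,-0.7,0,0,1]
    - [0.2,-0.7,0,0,1]
    - [0.2,-0.7,0,0,1]
    - [0.2,-0.7,0,0,1]
    - [0.2,-0.7,0,0,1]
    - [0.2,-0.7,0,0,1]
    - [0.2,-0.7,0,0,1]
    - [0.2,-0.7,0,0,1]
    - [0,0,0,0,1]
    - [0,0,0,0,1]

```text
time_s: 2.07
ee_pos: [501.8, 49.1, 198.9]
orientation: [-0.416, -3.114, 0.001]
force: [0.1, -0.1, 0.1]
finger_gap: 85.4
gripper_force: 0.0
```

Run:
```python
from h import *
import pickle
c=cam('wrist');save(c,'w1.png');pickle.dump(c,open('w1.pkl','wb'));print(robot.get_obs()['qpos'].round(2))
```

```text
[-0.46  0.22  0.4   1.65 -0.09  1.29  1.26]
```

View pics/w1.png

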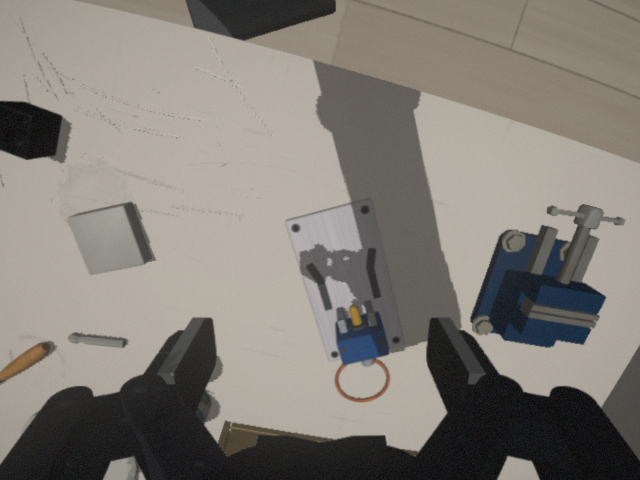

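The wrist view shows the jig's bed corners at about (286,218), (368,198), (403,344) and (334,364), with the plunger at (353,303). The slab at (108,240) is flat, and the vise, at the right, is out of the way.

Run:
```python
from m import *
w=pickle.load(open('w1.pkl','rb'))
for n,p in (('clear-',(286,218)),('clear+',(368,198)),('stop+',(403,344)),('stop-',(334,364))): print(n,onz(w,p,8))
print('tri clear+',tri([s,d,w],[(289.5,167),(229.3,354.6),(368,198)]),'clear-',tri([s,d,w],[(306.2,192.5),(260,314.7),(286,218)]))
print(tri([s,d,w],[(341.2,155.7),(191,297.5),(353,307)]))
# refine: crop upscaled
i=w['frame'][185:385,270:420,::-1]; cv2.imwrite('pics/w1c.png',cv2.resize(i,None,fx=3,fy=3,interpolation=cv2.INTER_CUBIC))
```

```text
clear- [502.6  11.9   8. ]
clear+ [504.4  96.1   8. ]
stop+ [678.6  97.2   8. ]
stop- [683.8  14.6   8. ]
tri clear+ [506.8  97.5   4. ] clear- [5.072e+02 9.700e+00 1.000e-01]
[605.2  52.9  34.2]
```

View pics/w1c.png

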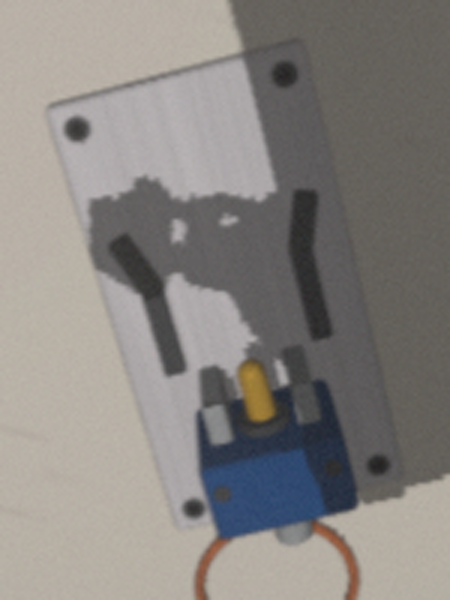

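servo_tool:
  series:
    - [-0.1,-0.8,0,-0.8,1]
    - [-0.1,-0.8,0,-0.8,1]
    - [-0.1,-0.8,0,-0.4,1]
    - [-0.1,-0.8,0,0,1]
    - [-0.1,-0.8,0,0,1]
    - [-0.1,-0.8,0,0,1]
    - [-0.1,-0.8,0,0,1]
    - [-0.1,-0.8,0,0,1]
    - [-0.1,-0.8,0,0,1]
    - [-0.2,-0.8,0,0,1]
    - [-0.3,-0.8,0,0,1]
    - [-0.3,-0.8,0,0,1]

```text
time_s: 3.12
ee_pos: [434.9, -331.5, 198.6]
orientation: [-0.671, -3.069, -0.002]
force: [0.3, -0.0, 0.5]
finger_gap: 85.4
gripper_force: 0.0
```

The crop puts the corners at wrist pixels (286,220), (370.7,198.3), (404,346.7) and (329.3,360.7). The rails, plunger and posts are all clear to see.

Run:
```python
from m import *
from scipy.optimize import least_squares
w=pickle.load(open('w1.pkl','rb'))
M=[(-57,-45,8),(-57,45,8),(117,45,8),(117,-45,8),(40,0,31)]
obs=[(w,[(286,220),(370.7,198.3),(404,346.7),(329.3,360.7),(353,306)])]
def T(p,X):
    c,s_=np.cos(p[2]),np.sin(p[2]);return [(p[0]+c*x-s_*y,p[1]+s_*x+c*y,z) for x,y,z in X]
o2=[(s,[3],[(382.5,170.7)]),(s,[1,0,4],[(289.5,166),(306.2,191.5),(341.2,155.7)]),(d,[1,0,2,4],[(229.3,353.5),(260,313.7),(139.3,313),(191,297.5)])]
def f(p,which):
    r=[]
    if 'w' in which: r+=list((proj(w,T(p,M))-obs[0][1]).ravel())
    if 's' in which:
        for c,i,q in o2: r+=list((proj(c,T(p,[M[k] for k in i]))-q).ravel())
    return r
for k in('w','s','ws'):
    q=least_squares(f,[565,52,0],args=(k,),x_scale=[1,1,.01],diff_step=1e-3);print(k,q.x[:2].round(1),np.degrees(q.x[2]).round(2),np.round(q.fun,1))
c=cam('wrist');save(c,'w2.png');pickle.dump(c,open('w2.pkl','wb'))
print(proj(c,[(440.6,-349.2,42)]))
```

```text
w [562.7  54. ] 0.0 [-1.9  1.6  0.5  0.2  0.7 -2.3 -0.9  1.5 -0.9 -0.9]
s [565.  52.] 0.0 [ 1.  -1.8 -0.2  0.1  0.  -1.6 -0.4  1.3 -0.8 -2.   0.8 -3.  -0.2 -0.6
  0.9  2.1]
ws [563.5  53.4] 0.0 [-2.2  2.5  0.1  1.1  0.4 -1.6 -1.2  2.1 -1.3 -0.2  0.  -2.  -1.2 -0.1
 -1.  -1.8 -1.3  1.2 -0.5 -0.9  1.1 -2.1 -0.1  0.3  1.1  3. ]
[[306.4 229.5]]
```

View pics/w2.png

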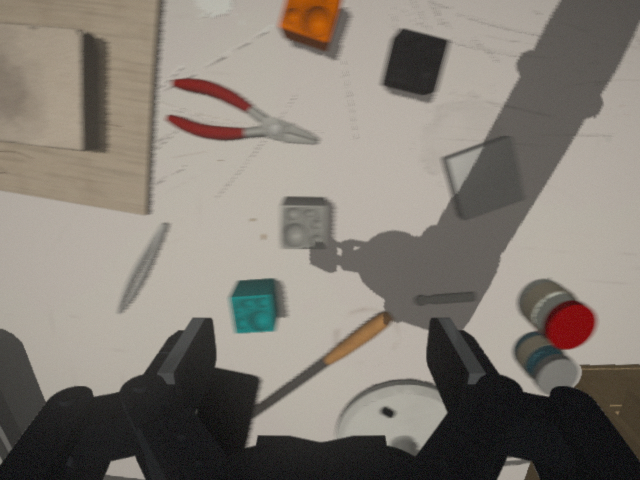

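The wrist view shows the grey cube's top face at about x 281–326, y 206–248 (centre (303.5,227)) and aligned with the fingers. The turquoise cube at (253,305) is clear of the finger paths.

```bash
sed -i 's/\[:,0\].round(1)/[:,0]/' h.py
python3 - <<'E'
from m import *
from scipy.optimize import least_squares
w=pickle.load(open('w1.pkl','rb'));w2=pickle.load(open('w2.pkl','rb'))
print('cube',onz(w2,(303.5,227),42),'e',onz(w2,(326,227),42)-onz(w2,(281,227),42))
print('tri',tri([s,d,w2],[(359.5,320.3),(384.4,189),(303.5,227)]))
M=np.array([(-57,-45,8),(-57,45,8),(117,45,8),(117,-45,8),(40,0,31)],float)
def T(p,X):
    c,s_=np.cos(p[2]/100),np.sin(p[2]/100);return [(p[0]+c*x-s_*y,p[1]+s_*x+c*y,z) for x,y,z in X]
W=[(w,[0,1,2,3,4],[(286,220),(370.7,198.3),(404,346.7),(329.3,360.7),(353,306)])]
S=[(s,[3,1,0,4],[(382.5,170.7),(289.5,166),(306.2,191.5),(341.2,155.7)]),(d,[1,0,2,4],[(229.3,353.5),(260,313.7),(139.3,313),(191,297.5)])]
f=lambda p,L:np.concatenate([(proj(c,T(p,M[i]))-q).ravel() for c,i,q in L])
for L in(W,S[:1],S[1:],W+S):
    q=least_squares(f,[565,52,1],args=(L,));print(q.x[:2].round(1),np.degrees(q.x[2]/100).round(2),np.abs(q.fun).max().round(1))
E
```

```text
cube [ 437.4 -350.6   42. ] e [17.3 37.5  0. ]
tri [ 439.6 -350.    40.3]
[562.8  54.7] -0.49 1.9
[564.1  50.6] -0.49 1.9
[564.   53.7] -0.76 2.9
[563.4  54.2] -0.5 3.3
```

servo_tool:
  series:
    - [0.03,-0.12,-0.8,0,1]
    - [0.03,-0.12,-0.8,0,1]
    - [0.03,-0.12,-0.8,0,1]
    - [0.02,-0.1,-0.8,0,1]
    - [0,0,-0.4,0,1]
    - [0,0,-0.4,0,1]
    - [0,0,-0.4,0,1]
    - [0,0,-0.3,0,1]
    - [0,0,0,0,1]
    - [0,0,0,0,1]
  force: 60

```text
time_s: 4.0
ee_pos: [438.7, -349.5, 10.6]
orientation: [-0.675, -3.067, -0.002]
force: [-0.4, -0.6, -0.3]
finger_gap: 85.4
gripper_force: 0.0
```

servo_tool:
  series:
    - [0,0,0,0,0.6]
    - [0,0,0,0,0.3]
    - [0,0,0,0,0.3]
    - [0,0,0,0,0.3]
    - [0,0,0,0,0.3]
    - [0,0,0,0,0.3]
    - [0,0,0,0,0.3]
    - [0,0,0,0,0.3]
  force: 60

```text
time_s: 4.67
ee_pos: [438.2, -351.0, 11.2]
orientation: [0.678, 3.067, 0.0]
force: [0.0, 0.1, -0.1]
finger_gap: 25.4
gripper_force: 0.0
```

Run:
```python
from h import *
import pickle
a=cam('scene');b=cam('side');pickle.dump((a,b),open('v3.pkl','wb'))
A=cv2.resize(a['frame'][280:380,290:423],(399,300));B=cv2.resize(b['frame'][130:230,317:450],(399,300))
w=cam('wrist');pickle.dump(w,open('w3.pkl','wb'))
m=np.hstack([A,B]);m=np.vstack([m,np.hstack([cv2.resize(w['frame'],(399,300)),np.zeros((300,399,3),np.uint8)])])
cv2.imwrite('pics/v3.png',m[:,:,::-1])
```

```text
(no output)
```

View pics/v3.png

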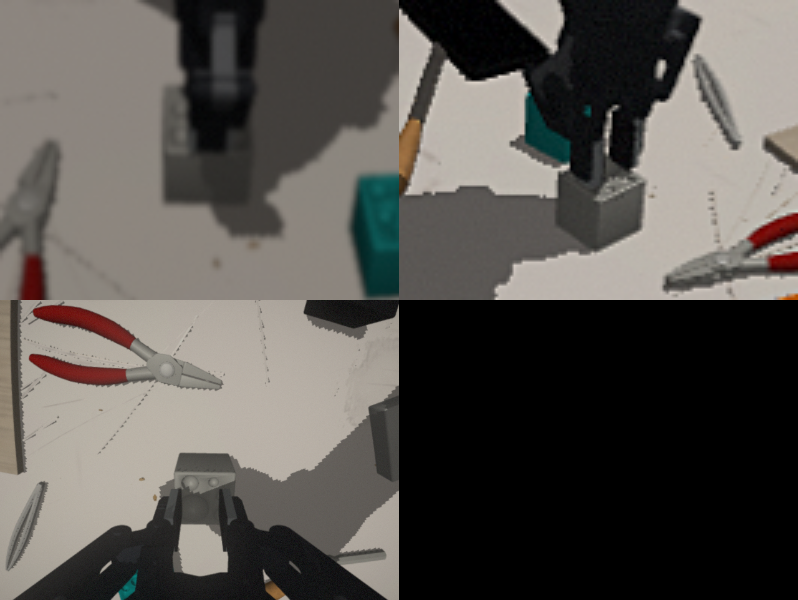

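The views show both fingers over the block's top face, though the TCP reads z = 11. The side fingertips are near (381,191) and (392,185). I'll measure the true tip height.

Run:
```python
from h import *
import pickle
a,b=pickle.load(open('v3.pkl','rb'));w=pickle.load(open('w3.pkl','rb'))
print('near finger',tri([a,b],[(361.7,330),(392.3,185)]))
for z in (11,30,45,60):print(z,proj(a,[(438.2,-351,z)])[0].round(),proj(b,[(438.2,-351,z)])[0].round(),proj(w,[(438.2,-351,z)])[0].round())
A=cv2.resize(a['frame'][295:355,330:390],(400,400),interpolation=2);B=cv2.resize(b['frame'][150:220,350:420],(400,400),interpolation=2)
cv2.imwrite('pics/v3c.png',np.clip(np.hstack([A,B])[:,:,::-1]*1.8,0,255))
print(robot.get_obs())
```

```text
near finger [ 432.8 -367.8   41.9]
11 [358. 334.] [385. 201.] [322. 291.]
30 [358. 326.] [386. 193.] [322. 308.]
45 [359. 320.] [386. 187.] [322. 325.]
60 [359. 313.] [387. 181.] [322. 345.]
{'time_s': 4.8167, 'qpos': array([ 0.23546234,  0.5603001 ,  0.56994609,  1.73661051, -0.36006326,
        0.95076803,  2.08375743]), 'qd': array([ 0.00101595, -0.00040231,  0.00063765, -0.00117327, -0.00011656,
       -0.00094631,  0.00035282]), 'joint_efforts': array([ 2.43655486e-03, -4.04969680e+01,  6.80920020e+00, -1.81538630e+01,
        1.06360571e-02,  1.93352127e-03, -8.93863262e-05]), 'ee_pos': array([ 438.1541613 , -350.97108247,   11.06096472]), 'orientation': array([-6.78303848e-01, -3.06742144e+00, -4.75615930e-05]), 'force': array([-0.17013709, -0.81440838,  0.39079061]), 'wrist_torque': array([ 0.04140461, -0.04873547, -0.00220573]), 'gripper_force': 0.0, 'finger_gap': 25.972362972327424}[ WARN:0@0.164] global loadsave.cpp:1063 imwrite_ Unsupported depth image for selected encoder is fallbacked to CV_8U.
```

View pics/v3c.png

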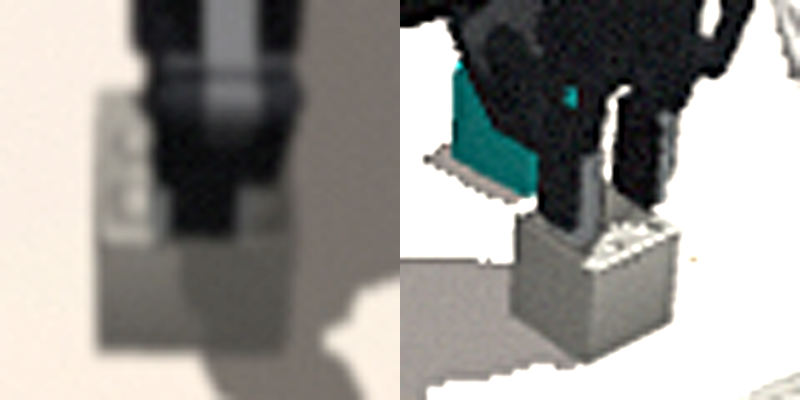

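Both views put the fingertips at z ≈ 42–45. The block has not moved and the force is about zero, so the reported z is about 33 mm below the true tips; x and y agree. I'll open, go lower in steps while watching the force, and check by picture.

servo_tool:
  series:
    - [0,0,0,0,1]
    - [0,0,0,0,1]
    - [0,0,0,0,1]
    - [0,0,0,0,1]
    - [0,0,0,0,1]
    - [0,0,0,0,1]
    - [0,0,-0.2,0,1]
    - [0,0,-0.2,0,1]
    - [0,0,-0.1,0,1]
    - [0,0,0,0,1]

```text
time_s: 5.65
ee_pos: [437.0, -349.8, -10.7]
orientation: [-0.678, -3.064, -0.002]
force: [-0.6, 0.4, -0.3]
finger_gap: 85.6
gripper_force: 0.0
```

Run:
```python
from h import *
import pickle
a=cam('scene');b=cam('side');pickle.dump((a,b),open('v4.pkl','wb'))
A=cv2.resize(a['frame'][295:355,330:390],(400,400),interpolation=2);B=cv2.resize(b['frame'][150:220,350:420],(400,400),interpolation=2)
cv2.imwrite('pics/v4c.png',np.clip(np.hstack([A,B])[:,:,::-1]*1.8,0,255).astype('uint8'))
```

```text
(no output)
```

View pics/v4c.png

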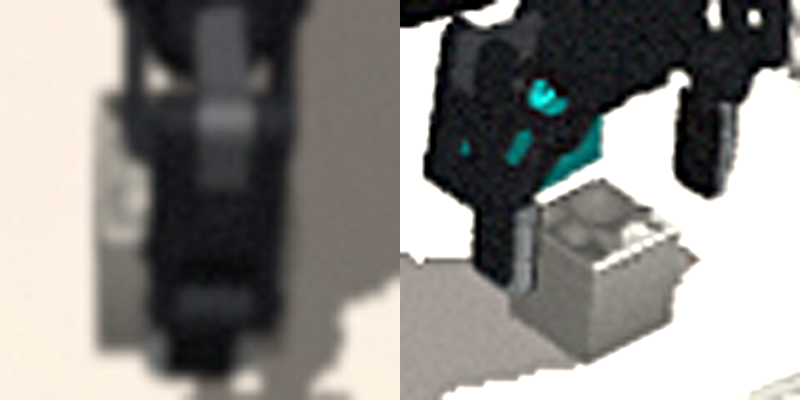

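The view shows the fingers straddling the block with its faces free. The tips are at scene (360,351), side (405,184) and side (370,202), which confirms the z offset.

Run:
```python
from h import *
import pickle
a,b=pickle.load(open('v4.pkl','rb'))
print(tri([a,b],[(360,351.2),(405.1,184.1)]))
o=robot.get_obs();c=cam('wrist');print(o['ee_pos'],(-c['R'].T@c['t']).round(1))
```

```text
[ 415.7 -394.2   33.7]
[ 437.79380761 -350.73053921   -9.49164517] [ 362.5 -316.3  165. ]
```

servo_tool:
  series:
    - [0,0,-0.15,0,1]
    - [0,0,-0.15,0,1]
    - [0,0,0,0,1]
    - [0,0,0,0,0.6]
    - [0,0,0,0,0.4]
    - [0,0,0,0,0.3]
    - [0,0,0,0,0.3]
    - [0,0,0,0,0.3]
    - [0,0,0,0,0.3]
    - [0,0,0,0,0.3]
    - [0,0,0,0,0.3]
  force: 60

```text
time_s: 6.72
ee_pos: [439.3, -349.9, -20.3]
orientation: [0.677, 3.067, 0.003]
force: [0.5, 3.3, 6.3]
finger_gap: 41.1
gripper_force: 62.9
```

servo_tool:
  series:
    - [0,0,0.3,0,0.3]
    - [0,0,0.7,0,0.3]
    - [0,0,0.9,0,0.3]
    - [0,0,0.9,0,0.3]
    - [0,0,0.2,0,0.3]
    - [0,0,0,0,0.3]

```text
time_s: 7.22
ee_pos: [439.1, -353.6, 101.8]
orientation: [0.679, 3.062, -0.006]
force: [0.6, -0.5, -6.1]
finger_gap: 40.9
gripper_force: 62.8
```

servo_tool:
  series:
    - [0.1,0.4,0,0.4,0.3]
    - [0.18,0.7,0,0.5,0.3]
    - [0.18,0.8,0,0.5,0.3]
    - [0.18,0.8,0,0.5,0.3]
    - [0.18,0.8,0,0.5,0.3]
    - [0.18,0.8,0,0.5,0.3]
    - [0.18,0.8,0,0.5,0.3]
    - [0.18,0.8,0,0.5,0.3]
    - [0.18,0.8,0,0.5,0.3]
    - [0.18,0.8,0,0.48,0.3]
    - [0.18,0.8,0,0,0.3]
    - [0.18,0.8,0,0,0.3]

```text
time_s: 8.22
ee_pos: [518.5, 14.1, 95.7]
orientation: [-0.015, -3.135, 0.002]
force: [0.0, 0.5, -6.4]
finger_gap: 40.6
gripper_force: 62.6
```

servo_tool:
  series:
    - [0.18,0.6,0,0,0.3]
    - [0.15,0.2,0,0,0.3]
    - [0,0,0,0,0.3]
    - [0,0,0,0,0.3]

```text
time_s: 8.55
ee_pos: [532.5, 44.3, 96.4]
orientation: [-0.013, -3.136, 0.004]
force: [-0.5, -2.1, -6.0]
finger_gap: 41.2
gripper_force: 62.7
```

```bash
cat > av.py <<'E'
from h import *
P=[];F=[];Y=[]
for i in range(4):
    cam('side');o=robot.get_obs();P.append(o['ee_pos']);F.append(o['force']);r=cv2.Rodrigues(np.array(o['orientation']))[0][:,1];Y.append(np.degrees(np.arctan2(r[1],r[0]))%180)
print(np.mean(P,0).round(2),np.mean(F,0).round(1),np.round(np.mean(Y),2),o['time_s'],o['finger_gap'])
E
python3 av.py
```

```text
[533.06  42.46  97.64] [ 0.3 -0.3 -5.4] 89.3 8.75 41.173627468012825
```

servo_tool:
  series:
    - [-0.04,0.28,0,0,0.3]
    - [0,0,-0.8,0,0.3]
    - [0,0,-0.8,0,0.3]
    - [0,0,-0.6,0,0.3]
    - [0,0,-0.3,0,0.3]
    - [0,0,-0.1,0,0.3]
    - [0,0,0,0,0.3]
    - [0,0,0,0,0.3]

```text
time_s: 9.42
ee_pos: [534.1, 56.5, -3.9]
orientation: [0.015, 3.139, 0.001]
force: [0.2, -0.3, -5.8]
finger_gap: 41.1
gripper_force: 62.4
```

```bash
python3 av.py
```

```text
[534.64  56.46  -3.34] [ 0.2  0.2 -5.7] 89.45 9.6167 40.97170745801307
```

servo_tool:
  series:
    - [-0.08,-0.06,0,0,0.3]
    - [0,0,-0.08,0,0.3]
    - [0,0,-0.06,0,0.3]
    - [0,0,0,0,0.3]
    - [0,0,0,0,0.3]

```text
time_s: 10.03
ee_pos: [529.4, 53.8, -10.8]
orientation: [-0.015, -3.141, 0.0]
force: [0.3, -0.7, -6.4]
finger_gap: 41.1
gripper_force: 62.6
```

```bash
python3 av.py
```

```text
[529.85  53.87 -10.55] [-0.  -0.3 -5.2] 89.47 10.2333 40.87734355550744
```

Not yet touching (the −5.5 N is the block's weight). I'll lower in 1 mm steps.

servo_tool:
  series:
    - [0,0,-0.03,0,0.3]
    - [0,0,0,0,0.3]
    - [0,0,0,0,0.3]

```text
time_s: 10.48
ee_pos: [529.7, 53.8, -11.8]
orientation: [-0.015, -3.141, -0.0]
force: [0.7, 0.5, -5.3]
finger_gap: 41.2
gripper_force: 62.6
```

servo_tool:
  series:
    - [0,0,-0.03,0,0.3]
    - [0,0,0,0,0.3]
    - [0,0,0,0,0.3]

```text
time_s: 10.73
ee_pos: [530.0, 53.8, -12.3]
orientation: [0.015, 3.141, 0.001]
force: [-2.7, 0.7, -0.2]
finger_gap: 40.8
gripper_force: 63.2
```

```bash
python3 av.py
```

```text
[530.    53.86 -12.29] [-2.4 -0.2  2.3] 89.46 10.9333 41.52996266207807
```

servo_tool:
  series:
    - [0.08,0,0,0,0.3]
    - [0.08,0,0,0,0.3]
    - [0.08,0,0,0,0.3]
    - [0.08,0,0,0,0.3]
    - [0.08,0,0,0,0.3]
    - [0.08,0,0,0,0.3]
    - [0.08,0,0,0,0.3]
    - [0,0,0,0,0.3]

```text
time_s: 11.6
ee_pos: [529.4, 53.9, -11.7]
orientation: [-0.014, -3.095, -0.004]
force: [-43.6, -1.0, 53.5]
finger_gap: 40.9
gripper_force: 69.7
```

servo_tool:
  series:
    - [0.08,0,0,0,0.3]
    - [0.08,0,0,0,0.3]
    - [0.08,0,0,0,0.3]
    - [0.08,0,0,0,0.3]
    - [0.08,0,0,0,0.3]
    - [0,0,0,0,0.3]

```text
time_s: 12.1
ee_pos: [565.4, 54.1, -12.2]
orientation: [-0.015, -3.138, -0.002]
force: [0.2, 0.2, -2.6]
finger_gap: 41.2
gripper_force: 65.0
```

```bash
python3 av.py
```

```text
[566.97  54.06 -12.35] [-7.  -0.2  7.8] 89.47 12.3 40.90680048480799
```

It stuck by friction and then came free. I'll unload the down force slightly and go on in small steps.

servo_tool:
  series:
    - [0,0,0.02,0,0.3]
    - [0,0,0,0,0.3]
    - [0.04,0,0,0,0.3]
    - [0.04,0,0,0,0.3]
    - [0,0,0,0,0.3]

```text
time_s: 12.72
ee_pos: [567.0, 54.0, -12.2]
orientation: [-0.014, -3.132, -0.001]
force: [-12.7, -0.1, 11.9]
finger_gap: 40.9
gripper_force: 66.9
```

```bash
python3 av.py
```

```text
[566.96  54.06 -12.24] [-12.1   0.1  11.3] 89.48 12.9167 40.696478080021734
```

servo_tool:
  series:
    - [0,0,0.03,0,0.3]
    - [0,0,0,0,0.3]
    - [0,0,0,0,0.3]

```text
time_s: 13.17
ee_pos: [572.3, 53.8, -11.7]
orientation: [0.015, 3.14, -0.001]
force: [0.4, -0.3, -5.0]
finger_gap: 41.2
gripper_force: 64.7
```

```bash
python3 av.py
```

```text
[571.75  53.74 -11.63] [-0.3 -0.4 -5.9] 89.46 13.3667 41.02236091989598
```

servo_tool:
  series:
    - [0.05,0,-0.01,0,0.3]
    - [0.05,0,0,0,0.3]
    - [0.05,0,0,0,0.3]
    - [0.05,0,0,0,0.3]
    - [0,0,0,0,0.3]

```text
time_s: 13.78
ee_pos: [580.3, 53.8, -11.1]
orientation: [0.015, 3.14, -0.0]
force: [0.8, -0.6, -6.3]
finger_gap: 41.0
gripper_force: 64.7
```

```bash
python3 av.py
```

```text
[579.49  53.8  -11.29] [-0.1 -0.2 -6.1] 89.46 13.9833 41.3748496786957
```

servo_tool:
  series:
    - [0,0,-0.02,0,0.3]
    - [0,0,0,0,0.3]
    - [0.04,0,0,0,0.3]
    - [0.04,0,0,0,0.3]
    - [0.04,0,0,0,0.3]
    - [0,0,0,0,0.3]

```text
time_s: 14.48
ee_pos: [584.6, 53.9, -12.1]
orientation: [0.015, 3.141, 0.0]
force: [0.0, 0.2, -6.0]
finger_gap: 41.2
gripper_force: 64.7
```

```bash
python3 av.py
```

```text
[584.29  53.79 -12.13] [ 0.1 -0.1 -5.9] 89.46 14.6833 41.56717165621923
```

servo_tool:
  series:
    - [0.04,0,0,0,0.3]
    - [0.04,0,0,0,0.3]
    - [0,0,0,0,0.3]

```text
time_s: 14.93
ee_pos: [584.8, 53.8, -12.2]
orientation: [-0.015, -3.136, -0.0]
force: [-5.5, -0.1, -0.2]
finger_gap: 40.8
gripper_force: 65.4
```

servo_tool:
  series:
    - [0.04,0,0,0,0.3]
    - [0.04,0,0,0,0.3]
    - [0,0,0,0,0.3]

```text
time_s: 15.18
ee_pos: [584.9, 53.9, -12.1]
orientation: [-0.015, -3.13, -0.001]
force: [-11.5, 0.9, 6.3]
finger_gap: 41.1
gripper_force: 66.1
```

```bash
python3 av.py
```

```text
[584.87  53.85 -12.13] [-10.8  -0.1   5.3] 89.46 15.3833 40.95324561353651
```

servo_tool:
  series:
    - [0.04,0,0.02,0,0.3]
    - [0.04,0,0,0,0.3]
    - [0,0,0,0,0.3]

```text
time_s: 15.63
ee_pos: [588.1, 53.9, -12.1]
orientation: [-0.015, -3.13, -0.001]
force: [-9.6, 0.5, 2.2]
finger_gap: 41.5
gripper_force: 65.5
```

servo_tool:
  series:
    - [0.04,0,0.01,0,0.3]
    - [0.04,0,0,0,0.3]
    - [0,0,0,0,0.3]

```text
time_s: 15.88
ee_pos: [590.0, 53.9, -12.0]
orientation: [-0.015, -3.127, -0.001]
force: [-11.6, 0.6, 2.7]
finger_gap: 41.1
gripper_force: 65.6
```

```bash
python3 av.py
```

```text
[589.94  53.88 -12.05] [-12.4   0.2   1.8] 89.47 16.0833 40.996529923778944
```

servo_tool:
  series:
    - [0.04,0,0.01,0,0.3]
    - [0.04,0,0,0,0.3]
    - [0,0,0,0,0.3]

```text
time_s: 16.33
ee_pos: [592.1, 53.9, -12.0]
orientation: [-0.015, -3.125, -0.001]
force: [-12.8, 0.5, 2.4]
finger_gap: 40.8
gripper_force: 65.6
```

servo_tool:
  series:
    - [0.04,0,0.01,0,0.3]
    - [0.04,0,0,0,0.3]
    - [0,0,0,0,0.3]

```text
time_s: 16.58
ee_pos: [593.4, 53.9, -12.0]
orientation: [-0.014, -3.121, -0.001]
force: [-16.2, 0.5, 4.4]
finger_gap: 41.2
gripper_force: 65.9
```

```bash
python3 av.py
```

```text
[593.39  53.86 -11.95] [-15.5  -0.3   4. ] 89.48 16.7833 40.95104518255749
```

servo_tool:
  series:
    - [0.04,0,0,0,0.3]
    - [0.04,0,0,0,0.3]
    - [0,0,0,0,0.3]

```text
time_s: 17.03
ee_pos: [593.2, 53.9, -11.9]
orientation: [-0.014, -3.114, -0.001]
force: [-22.2, 0.2, 10.2]
finger_gap: 40.9
gripper_force: 66.6
```

```bash
python3 av.py
```

```text
[593.23  53.86 -11.89] [-22.1  -0.7   9.5] 89.49 17.2333 41.03256354663711
```

servo_tool:
  series:
    - [0.04,0,0,0,0.3]
    - [0.04,0,0,0,0.3]
    - [0,0,0,0,0.3]

```text
time_s: 17.48
ee_pos: [593.0, 53.8, -11.8]
orientation: [-0.013, -3.108, -0.001]
force: [-29.2, -1.7, 17.4]
finger_gap: 40.9
gripper_force: 67.3
```

```bash
python3 av.py
```

```text
[593.03  53.86 -11.83] [-28.3  -0.4  15.9] 89.51 17.6833 41.06202064150292
```

Stalled at x ≈ 593.3, about where home should be. Unloading the bed force will tell friction from the stops.

servo_tool:
  series:
    - [0,0,0.04,0,0.3]
    - [0,0,0,0,0.3]
    - [0,0,0,0,0.3]

```text
time_s: 17.93
ee_pos: [593.0, 53.8, -11.7]
orientation: [-0.013, -3.108, -0.001]
force: [-25.3, -1.0, 8.9]
finger_gap: 41.0
gripper_force: 66.2
```

```bash
python3 av.py
python3 - <<'E'
from h import *
import pickle
a=cam('scene');b=cam('side');pickle.dump((a,b),open('v5.pkl','wb'))
d=pickle.load(open('side0.pkl','rb'))['frame'];f=b['frame']
# plunger brass pixels before / now in side view
for g in(d,f):
    h=cv2.cvtColor(g,cv2.COLOR_RGB2HSV);m=cv2.inRange(h,(15,120,80),(32,255,255))[270:330,150:215]
    y,x=np.nonzero(m);print(len(x),(x.min()+150,x.max()+150,y.min()+270,y.max()+270) if len(x) else '')
E
```

```text
[593.02  53.83 -11.74] [-25.1  -0.6   8.4] 89.51 18.1333 41.01625798472392
71 (np.int64(179), np.int64(191), np.int64(293), np.int64(301))
0
```

servo_tool:
  series:
    - [0,0,0.03,0,0.3]
    - [0,0,0,0,0.3]
    - [0.04,0,0,0,0.3]
    - [0,0,0,0,0.3]

```text
time_s: 18.57
ee_pos: [592.9, 53.9, -11.6]
orientation: [-0.013, -3.104, -0.0]
force: [-26.9, -0.9, 5.5]
finger_gap: 41.3
gripper_force: 66.0
```

```bash
python3 av.py
```

```text
[592.88  53.83 -11.63] [-26.5  -0.9   6.1] 89.51 18.7667 40.99296188691463
```

Stops confirmed: the force rises without motion and the plunger is in. The hand is tilted about 2° by its own compliance, so I'll press down lightly and ease the grip briefly, letting the block settle flat in the pads, then regrip.

servo_tool:
  series:
    - [0,0,-0.05,0,0.3]
    - [0,0,-0.03,0,0.3]
    - [0,0,0,0,0.3]

```text
time_s: 19.02
ee_pos: [592.9, 53.8, -11.8]
orientation: [-0.013, -3.104, -0.002]
force: [-32.5, -0.4, 20.9]
finger_gap: 41.3
gripper_force: 67.9
```

servo_tool:
  series:
    - [0,0,0,0,0.3]
    - [0,0,0,0,0.3]
    - [0,0,0,0,0.3]
  force: 25

```text
time_s: 19.27
ee_pos: [592.9, 53.9, -11.8]
orientation: [-0.013, -3.104, -0.002]
force: [-31.0, -1.0, 20.8]
finger_gap: 41.2
gripper_force: 67.9
```

```bash
python3 av.py
```

```text
[592.9   53.85 -11.78] [-31.9  -0.6  20.5] 89.51 19.4667 41.05193208641243
```

servo_tool:
  series:
    - [0,0,0,0,0.4]
    - [0,0,0,0,0.4]
    - [0,0,0,0,0.4]
  force: 25

```text
time_s: 19.72
ee_pos: [592.9, 53.9, -11.8]
orientation: [-0.013, -3.104, -0.002]
force: [-31.7, -0.3, 21.4]
finger_gap: 41.3
gripper_force: 67.9
```

```bash
python3 av.py
```

```text
[592.88  53.87 -11.79] [-32.3  -0.2  20.8] 89.51 19.9167 41.06962565559271
```

The grip force only changes on a new closing, so I'll use a brief downward press to flatten the block against the bed, then unload.

servo_tool:
  series:
    - [0,0,-0.04,0,0.3]
    - [0,0,-0.04,0,0.3]
    - [0,0,-0.04,0,0.3]
    - [0,0,0,0,0.3]
  force: 60

```text
time_s: 20.25
ee_pos: [592.9, 53.9, -12.0]
orientation: [-0.013, -3.104, -0.004]
force: [-41.1, -0.3, 43.3]
finger_gap: 41.1
gripper_force: 70.8
```

```bash
python3 av.py
```

```text
[592.88  53.9  -12.  ] [-40.3  -0.5  43.8] 89.51 20.45 41.267044739803204
```

servo_tool:
  series:
    - [0,0,0.05,0,0.3]
    - [-0.04,0,0.05,0,0.3]
    - [0,0,0.05,0,0.3]
    - [0,0,0.02,0,0.3]
    - [0,0,0,0,0.3]

```text
time_s: 20.87
ee_pos: [593.0, 53.8, -11.7]
orientation: [-0.014, -3.108, -0.001]
force: [-24.4, -0.7, 8.3]
finger_gap: 41.4
gripper_force: 66.1
```

```bash
python3 av.py
python3 - <<'E'
from h import *
import pickle
c=cam('wrist');pickle.dump(c,open('w6.pkl','wb'))
# jig frame projections: rear face bottom/top edges of a flat block at home
p=lambda x,y,z:proj(c,[(563.9+x,53.5+y,z)])[0].round(1)
for z in(8,50): print(z,p(8,-21,z),p(8,0,z),p(8,21,z))
g=cv2.cvtColor(c['frame'],cv2.COLOR_RGB2GRAY)
x=int(p(8,0,8)[0]);r0=int(min(p(8,0,8)[1],p(8,0,50)[1]))-12
for dx in(-12,0,12): print(x+dx,r0,g[r0:r0+75,x+dx-1:x+dx+2].mean(1).astype(int).tolist())
E
```

```text
[592.99  53.84 -11.73] [-25.1  -0.5   8.2] 89.5 21.0667 41.19059128451365
8 [273.  265.5] [320.  265.1] [367.2 264.7]
50 [257.9 307.2] [319.8 306.8] [381.8 306.2]
308 253 [200, 199, 200, 201, 200, 199, 197, 144, 114, 95, 85, 87, 87, 88, 87, 89, 88, 90, 89, 90, 91, 90, 92, 91, 93, 92, 94, 93, 94, 94, 94, 95, 95, 97, 97, 95, 95, 98, 96, 96, 97, 97, 97, 98, 99, 99, 100, 101, 100, 100, 99, 100, 101, 102, 101, 100, 110, 124, 138, 149, 153, 149, 146, 126, 119, 118, 118, 117, 119, 120, 119, 119, 112, 109, 114]
320 253 [203, 202, 202, 203, 202, 202, 197, 144, 113, 95, 88, 87, 87, 86, 88, 87, 87, 88, 90, 89, 90, 89, 88, 90, 90, 93, 91, 91, 91, 91, 92, 92, 93, 94, 93, 95, 94, 94, 95, 96, 97, 96, 99, 97, 97, 98, 100, 99, 101, 98, 100, 100, 99, 100, 100, 100, 107, 122, 139, 148, 152, 149, 145, 128, 124, 122, 122, 126, 123, 114, 115, 117, 117, 120, 121]
332 253 [199, 198, 199, 199, 199, 199, 194, 143, 112, 93, 86, 85, 85, 85, 86, 86, 86, 88, 87, 87, 89, 88, 88, 89, 90, 90, 91, 91, 91, 92, 93, 93, 93, 93, 94, 94, 94, 95, 96, 94, 95, 95, 94, 97, 96, 98, 96, 98, 98, 97, 99, 99, 99, 99, 98, 98, 108, 122, 137, 146, 149, 146, 144, 127, 126, 125, 127, 124, 111, 108, 109, 114, 118, 124, 126]
```

The wrist profile shows the rear face spanning 48 px where a flat block would span about 42, so the block may be leaning by 2–3° with the hand. I'll back off, release to let it stand flat, measure the same profile as a reference, then regrip more lightly and push home again.

servo_tool:
  series:
    - [-0.1,0,-0.02,0,0.3]
    - [-0.1,0,-0.03,0,0.3]
    - [-0.1,0,-0.03,0,0.3]
    - [-0.05,0,-0.02,0,0.3]
    - [0,0,0,0,0.3]

```text
time_s: 21.53
ee_pos: [593.0, 53.9, -12.2]
orientation: [-0.015, -3.136, -0.001]
force: [-8.0, -0.5, 0.6]
finger_gap: 41.1
gripper_force: 65.5
```

```bash
python3 av.py
```

```text
[592.93  53.87 -12.23] [-6.9 -0.1  1.8] 89.46 21.7333 41.07187498868298
```

```bash
cat > prof.py <<'E'
from h import *
def meas():
    c=cam('wrist');g=cv2.cvtColor(c['frame'],cv2.COLOR_RGB2GRAY).astype(float)
    o=robot.get_obs();R=cv2.Rodrigues(np.array(o['orientation']))[0]
    e=o['ee_pos'];x0=int(proj(c,[(571.9,53.5,8)])[0][0]);out=[]
    for dx in(-12,0,12):
        v=g[235:330,x0+dx-1:x0+dx+2].mean(1)
        i=np.argmax(v[:45]<144); b=235+i-1+(v[i-1]-144)/(v[i-1]-v[i])
        j=i+20+np.argmax(v[i+20:]>122); t=235+j-1+(122-v[j-1])/(v[j]-v[j-1]);out.append((b,t))
    b,t=np.median(out,0)
    B=onz(c,(x0,b),8);T=onz(c,(x0,t),50)
    print('rows',b.round(1),t.round(1),'bottom x',B[0],'top x',T[0],'lean deg',np.degrees((T[0]-B[0])/42).round(2),'hand tilt',np.degrees(np.arctan2(-R[0,2],-R[2,2])).round(2))
if __name__=='__main__': meas()
E
python3 prof.py; python3 av.py
```

```text
rows 261.9 310.0 bottom x 569.3 top x 570.8 lean deg 2.05 hand tilt 0.33
[592.91  53.86 -12.24] [-7.1 -0.3  1.6] 89.46 21.9833 40.789240255196475
```

```bash
python3 - <<'E'
from h import *
import pickle
c=pickle.load(open('w6.pkl','rb'));print(onz(c,(320,260.0),8),onz(c,(320,309.9),50), c['R'][2])
E
python3 - <<'E'
from h import *
print(cam('wrist')['R'][2])
E
```

```text
[569.5  53.5   8. ] [573.1  53.6  50. ] [ 0.28682817 -0.00239644 -0.95797905]
[ 0.31360051 -0.00276141 -0.949551  ]
```

servo_tool:
  series:
    - [-0.02,0,-0.01,0,1]
    - [0,0,0,0,1]
    - [0,0,0,0,1]
    - [0,0,0,0,1]

```text
time_s: 22.37
ee_pos: [596.7, 53.9, -11.8]
orientation: [0.015, 3.138, 0.0]
force: [0.3, 0.2, 0.3]
finger_gap: 84.7
gripper_force: 0.0
```

```bash
python3 prof.py; python3 av.py
```

```text
rows 233.8 265.5 bottom x 560.1 top x 558.0 lean deg -2.86 hand tilt -0.15
[595.63  53.83 -12.53] [-0.1  0.1  0.1] 89.46 22.6167 85.53024811625346
```

```bash
sed -i 's/235/195/g; s/\[:45\]/[:85]/' prof.py; python3 prof.py; python3 av.py
```

```text
rows 234.3 270.1 bottom x 558.7 top x 558.0 lean deg -0.95 hand tilt -0.02
[595.03  53.83 -12.92] [0.4 0.1 0.2] 89.46 22.8667 85.1799051889952
```

Released, the block stands flat (reference lean −0.95°) and about 11 mm back. When gripped it leaned 3–6° from that, so the regrip was needed. I'll regrip centred with 40 N.

servo_tool:
  series:
    - [-0.16,0,-0.03,0,1]
    - [-0.16,0,-0.03,0,1]
    - [0,0,0,0,1]
    - [0,0,0,0,0.6]
    - [0,0,0,0,0.4]
    - [0,0,0,0,0.3]
    - [0,0,0,0,0.3]
    - [0,0,0,0,0.3]
    - [0,0,0,0,0.3]
  force: 40

```text
time_s: 23.62
ee_pos: [582.7, 53.9, -15.0]
orientation: [0.015, 3.141, 0.0]
force: [0.3, -0.2, 0.8]
finger_gap: 41.7
gripper_force: 43.0
```

```bash
python3 prof.py; python3 av.py
```

```text
rows 263.9 308.7 bottom x 558.9 top x 558.1 lean deg -1.09 hand tilt -0.06
[582.74  53.92 -15.01] [0.8 0.4 1.5] 89.46 23.8667 41.37141543817947
```

servo_tool:
  series:
    - [0,0,0.02,0,0.3]
    - [0.04,0,0,0,0.3]
    - [0.04,0,0.01,0,0.3]
    - [0.04,0,0.01,0,0.3]
    - [0,0,0,0,0.3]

```text
time_s: 24.28
ee_pos: [584.7, 53.7, -14.9]
orientation: [-0.015, -3.137, 0.0]
force: [-2.6, 0.1, -2.7]
finger_gap: 41.5
gripper_force: 42.6
```

servo_tool:
  series:
    - [0.04,0,0.01,0,0.3]
    - [0.04,0,0.01,0,0.3]
    - [0.04,0,0.01,0,0.3]
    - [0,0,0,0,0.3]

```text
time_s: 24.62
ee_pos: [586.5, 53.7, -14.8]
orientation: [-0.015, -3.13, 0.001]
force: [-7.5, 0.3, -2.4]
finger_gap: 41.8
gripper_force: 42.6
```

```bash
python3 prof.py; python3 av.py
```

```text
rows 264.0 308.5 bottom x 563.1 top x 562.8 lean deg -0.41 hand tilt 0.62
[586.48  53.73 -14.8 ] [-6.9 -0.2 -2.2] 89.46 24.8667 41.14542759395557
```

servo_tool:
  series:
    - [0.04,0,0.01,0,0.3]
    - [0.04,0,0.01,0,0.3]
    - [0.04,0,0.01,0,0.3]
    - [0.04,0,0.01,0,0.3]
    - [0.04,0,0,0,0.3]
    - [0,0,0,0,0.3]

```text
time_s: 25.37
ee_pos: [592.0, 53.7, -14.7]
orientation: [-0.015, -3.125, 0.001]
force: [-9.1, 0.5, -4.5]
finger_gap: 41.4
gripper_force: 42.4
```

```bash
python3 prof.py; python3 av.py
```

```text
rows 263.8 308.4 bottom x 568.7 top x 568.7 lean deg 0.0 hand tilt 0.92
[591.96  53.72 -14.66] [-9.  -0.5 -4.9] 89.46 25.6167 41.76294536410238
```

servo_tool:
  series:
    - [0.04,0,0,0,0.3]
    - [0.04,0,0,0,0.3]
    - [0.04,0,0,0,0.3]
    - [0,0,0,0,0.3]

```text
time_s: 25.95
ee_pos: [593.8, 53.7, -14.6]
orientation: [-0.014, -3.119, 0.0]
force: [-14.2, -0.3, 1.2]
finger_gap: 41.4
gripper_force: 43.0
```

```bash
python3 prof.py; python3 av.py
```

```text
rows 263.8 308.4 bottom x 570.8 top x 571.0 lean deg 0.27 hand tilt 1.26
[593.84  53.75 -14.6 ] [-14.2  -0.1   1. ] 89.47 26.2 41.60301155508231
```

servo_tool:
  series:
    - [0.05,0,0,0,0.3]
    - [0.05,0,0,0,0.3]
    - [0.05,0,0,0,0.3]
    - [0,0,0,0,0.3]

```text
time_s: 26.53
ee_pos: [593.4, 53.7, -14.5]
orientation: [-0.013, -3.106, -0.0]
force: [-26.8, 0.1, 11.9]
finger_gap: 41.5
gripper_force: 44.3
```

```bash
python3 prof.py; python3 av.py
```

```text
rows 264.0 308.7 bottom x 570.9 top x 571.8 lean deg 1.23 hand tilt 2.0
[593.46  53.74 -14.48] [-26.5  -0.2  12.5] 89.52 26.7833 41.5881283209483
```

The lean follows the hand's elastic tilt (2.2° at 26 N). I'll try a brief downward press here and see whether the block flattens in the grip.

servo_tool:
  series:
    - [-0.04,0,-0.06,0,0.3]
    - [-0.04,0,-0.06,0,0.3]
    - [0,0,-0.06,0,0.3]
    - [0,0,0,0,0.3]

```text
time_s: 27.12
ee_pos: [593.7, 53.8, -14.8]
orientation: [-0.014, -3.114, -0.003]
force: [-33.5, -0.5, 41.7]
finger_gap: 41.3
gripper_force: 47.7
```

```bash
python3 prof.py; python3 av.py
```

```text
rows 264.0 308.6 bottom x 570.8 top x 571.3 lean deg 0.68 hand tilt 1.58
[593.67  53.82 -14.81] [-33.5  -0.4  40.9] 89.49 27.3667 41.440909480443814
```

servo_tool:
  series:
    - [-0.05,0,0.03,0,0.3]
    - [-0.05,0,0.03,0,0.3]
    - [0,0,0.04,0,0.3]
    - [0,0,0,0,0.3]

```text
time_s: 27.7
ee_pos: [593.9, 53.8, -14.8]
orientation: [-0.015, -3.123, -0.001]
force: [-17.9, 0.3, 13.9]
finger_gap: 41.1
gripper_force: 44.6
```

```bash
python3 prof.py; python3 av.py
```

```text
rows 264.0 308.4 bottom x 570.7 top x 570.8 lean deg 0.14 hand tilt 1.08
[593.88  53.77 -14.76] [-18.2  -0.   13.7] 89.46 27.95 41.47860286796747
```

The block is rigid in the grip, so its lean equals the hand tilt, about 1.1° now. I'll settle on a moderate press of about 20 N, with little bed load.

servo_tool:
  series:
    - [0.04,0,0.03,0,0.3]
    - [0.04,0,0.03,0,0.3]
    - [0,0,0,0,0.3]
    - [0,0,0,0,0.3]

```text
time_s: 28.28
ee_pos: [593.7, 53.8, -14.6]
orientation: [-0.014, -3.116, -0.0]
force: [-19.9, 0.0, 8.9]
finger_gap: 41.3
gripper_force: 43.9
```

```bash
python3 prof.py; python3 av.py
```

```text
rows 263.9 308.6 bottom x 570.9 top x 571.3 lean deg 0.55 hand tilt 1.49
[593.73  53.75 -14.6 ] [-19.6  -0.2   8.2] 89.48 28.5333 41.367058432614186
```

servo_tool:
  series:
    - [0.03,0,0.03,0,0.3]
    - [0.03,0,0.02,0,0.3]
    - [0,0,0,0,0.3]
    - [0,0,0,0,0.3]

```text
time_s: 28.87
ee_pos: [593.6, 53.7, -14.5]
orientation: [-0.013, -3.11, 0.001]
force: [-20.3, -0.4, 3.8]
finger_gap: 41.5
gripper_force: 43.3
```

```bash
python3 prof.py; python3 av.py
```

```text
rows 263.8 308.8 bottom x 570.8 top x 571.7 lean deg 1.23 hand tilt 1.78
[593.57  53.72 -14.47] [-21.2  -0.5   3.7] 89.5 29.1167 41.36239866528429
```

The press is steady at about 21 N, the yaw is square, and the block no longer advances. Handing in while holding.

```bash
python3 -c "
from plant import robot
print(robot.job_done())"
```

```text
the job is handed in; nothing more can be done
None
```

The job is handed in with the doming block held against the stops at about 21 N, though it leans forward about 2° with the hand. That push barely exceeds the 11 N spring, and contact with both stops was inferred from force and position, not seen.

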